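Turn the breakfast tray until the jam is at the front

ROBOT

A 6-joint arm with a two-finger parallel gripper is mounted at the origin on a cart in front of the work surface, level with it; the furniture and walls round the work are solid. World frame = base frame: x ahead of the robot, y to its left, z up, the work surface at z = 0. Lengths are in m, angles in degrees, forces in N, time in s.
With the tool pointing down it reaches from about 0.325 to 0.775 m from the base axis. Payload 5.5 kg.
Tool frame: the origin (TCP) lies between the finger pads; the fingertips stand 19 mm ahead of it and the grasp point (between the pads) is the TCP; z points along the fingers, y is the line along which they close (so a half turn about z gives the same grasp; the last joint's range is limited). The gripper opens to 85 mm and grips with 20 to 120 N. Pads are 22 mm wide; open, the fingers measure 114 mm over their backs; the gripper's body (76 mm by 85 mm) begins 54 mm behind the grasp point. The pads swing forward as they close: fully open they stand 13 mm farther back than shut.
Start: joints at [-75.155, 5.22, 70.514, -0, 104.267, -3.249], TCP at [0.186, -0.57, 0.25] pointing down, gripper open.
Joint ranges: [-164.24, 164.24], [-49.07, 125.15], [9.68, 141.18], [-86.29, 266.29], [3.28, 154.24], [-151.56, 151.56]. Speed limits (degrees/s): [147.25, 147.25, 172.46, 180, 180, 180].

INTERFACE

Orientations are given as [roll, pitch, yaw] about the fixed x, y, z axes, in that order (R = Rz(yaw) Ry(pitch) Rx(roll)).
In Python, from bench import arm gives the robot as it stands. Calls block until the motion is done:
- arm.move_to(position, orientation): joint-space move of the TCP to a pose.
- arm.servo_line(position, vel=0.15, orientation=None): straight line of the TCP; orientation=None keeps the orientation; vel is the mean speed in m/s.
- arm.movej(angles): joint-space move.
- arm.gripper_to(opening): opening from 0.0 (shut) to 1.0 (fully open); the grip force is fixed at half the most; returns when the fingers have stopped.
- arm.wait(seconds).
- arm.ik(position, orientation): joint angles nearest the present ones, or None.
- arm.read_camera(name): name is "side" or "top"; returns a dict with "frame" (400x640x3 uint8, blue, green, red), "z_map" (400x640 float32, m along the optical axis (not along the pixel's ray), 0 where there is no reading), "fx", "fy", "cx", "cy" (pixels), "extrinsics" (4x4, takes a point from world to camera coordinates). Camera axes: x right, y down, z forward; pixel columns grow to the right and rows downward; lengths in m; the calibration is good to about 2 mm. A picture is of the moment at which its call begins.
A pose or a line that the arm cannot do raises arm.IKError and nothing moves.
- arm.job_done(): hands the job in; it is judged then, once.
Readings, each from a call of its own:
- arm.read_clock(): time.
- arm.read_joint_pos(): joint angles.
- arm.read_qvel(): joint speeds.
- arm.read_effort(): joint torques, N m.
- arm.read_tcp_pos(): TCP position.
- arm.read_tool_rot(): TCP orientation.
- arm.read_force(): force on the tool from outside, world axes, zero at the start.
- arm.read_ft_torque(): the same for the moment, N m.
- arm.read_gripper_width(): opening from 0.0 (shut) to 1.0 (fully open).
- arm.read_grasp_force(): force on a finger pad.
Only numpy, scipy, OpenCV 4.12 (cv2) and the standard library are available. Lean on these libraries where they do the work, as an engineer would, in place of code of your own. Each camera call takes 0.05 s, during which the arm holds its last target. There are 200 camera calls.

TASK

Turn the round wooden tray by pushing the ears on its rim until the jam jar stands at the front of the tray, squarely in line with the tongue of the base plate, and leave it at rest there. The tray has hidden end stops: if it comes up against one, do not force it, bring the jam round the other way. Do not touch the jars on the tray, keep them all standing, and leave the mug, lemon and onion beside it where they are.

Things in the scene. Friction and masses are not known exactly. Their poses are not given: they have to be found in the camera images.
- tray: Turntable: round light-wood tray on a vertical axis. Origin on the axis at its underside, 20 mm above the worktop; z up; x and y turn with it. Wall: outer radius 125 mm, top 50 mm above the worktop; floor 27 mm above it. Four equal upright ears stand out from the wall along its +x, +y, -x and -y. It stays where it is left; about 1.5 to 3 N at an ear turns it.
- ear (a point): Middle of the ear on the tray's +x side, 152 mm from the axis and 53 mm above the worktop; axes as the tray's. Each of the four ears has a dark rubber sleeve, is 14 mm thick (across), runs from the wall to 178 mm from the axis, and spans 28 to 78 mm above the worktop; between them there is free room for closed fingers.
- pivot (a point): On the axis. The tray turns a little over one full turn (6.6 rad in all) between hidden stops. It may start anywhere between them, so the shorter way round may be blocked; the other way then always reaches the front. A stop gives about 1 mm per N at an ear (rubber bush), springing back when released; over 25 N between robot and tray is forcing it.
- base_plate: Fixed base under the tray: wooden disc of 112 mm radius, 10 mm thick. Origin at its centre on the worktop, on the tray's axis. Along its -x a tongue 34 mm wide, 8 mm thick, round at the end, sticks out to 195 mm from the axis, below the ears, and marks the front (roughly toward the robot). It does not turn with the tray and tells nothing about the stops.
- jam_jar: Jam jar, glass with a pale lid and red jam, the widest jar on the tray: 65 mm across, 94 mm tall. Origin at the centre of its underside, about 58 mm from the tray's axis. Stands loose on the tray floor and rides round with it.
- salt_shaker: Glass salt shaker with a grey domed top, 44 mm across, 90 mm tall, loose on the tray, about 58 mm from its axis. Origin at the centre of its underside.
- spice_a: Spice jar, 45 mm across, 106 mm tall, loose on the tray, about 58 mm from its axis. Origin at the centre of its underside.
- spice_b: Second spice jar of the same shape, 45 mm across, 106 mm tall, loose on the tray, about 58 mm from its axis. Origin at the centre of its underside.
- mug_blue: Mug, 82 mm across with handle, 114 mm overall, 97 mm tall, bystander left of the tray. Origin on its underside, midway along cup and handle.
- lemon: Lemon, 71 x 53 x 51 mm, bystander right of the tray. Origin at the centre of its underside.
- onion: Onion, 82 x 83 x 94 mm, bystander right of the tray. Origin at the centre of its underside.
Mind the look-alikes: they are no part of the job. Leave any blue or pink look-alike of the spice_a alone.

How it is judged:
By the outcome, as a careful person would: the job done as asked, in the order asked, and still so for the second after the job is handed in, with the robot touching nothing.
It also fails if it takes over 72 s, if anything falls off the work surface, if the arm or the gripper's body presses on something with over 40 N, if the wrist force passes 120 N, or if a joint passes its speed limit or range.

## Working session

There is one attempt and no reset: what is moved stays moved. The work goes in short steps, each a Python script; the robot and the scene stay as the last script left them, time stands still between calls to the robot, and variables do not carry over. Pictures are saved under pics/ and viewed, at most 10 in all, crops included, and the job is handed in when it is done.

```bash
mkdir -p pics; python3 - <<'E'
from bench import arm
import cv2,numpy as np
for n in("side","top"):
    c=arm.read_camera(n); cv2.imwrite(f"pics/{n}0.png",c["frame"]); np.savez(f"{n}0.npz",**c)
    print(n,c["fx"],c["cx"],c["cy"],np.round(c["extrinsics"],3).tolist())
print(arm.read_clock(),arm.read_tool_rot())
E
```

```text
side 404.72968340117393 315.24665736865956 195.64218671865845 [[0.996, 0.086, -0.003, -0.585], [0.066, -0.781, -0.621, -0.01], [-0.056, 0.619, -0.784, 1.278], [0.0, 0.0, 0.0, 1.0]]
top 372.03028769088826 317.0805167965968 203.40680203564486 [[-0.002, -1.0, 0.028, -0.058], [-0.989, -0.003, -0.151, 0.563], [0.151, -0.028, -0.988, 1.06], [0.0, 0.0, 0.0, 1.0]]
0.1 [-1.79897985e+02 -6.81755133e-03  1.80941682e+01]
```

View pics/top0.png

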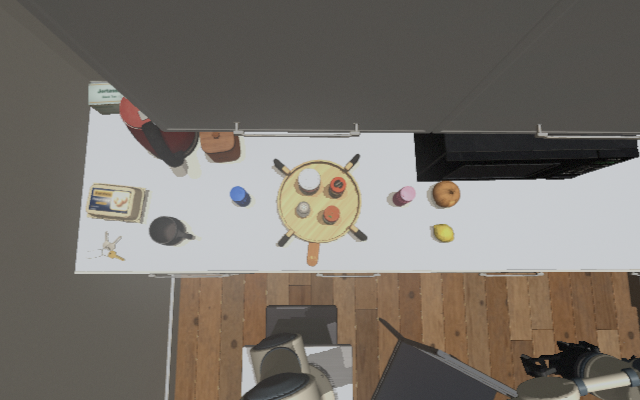

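View pics/side0.png

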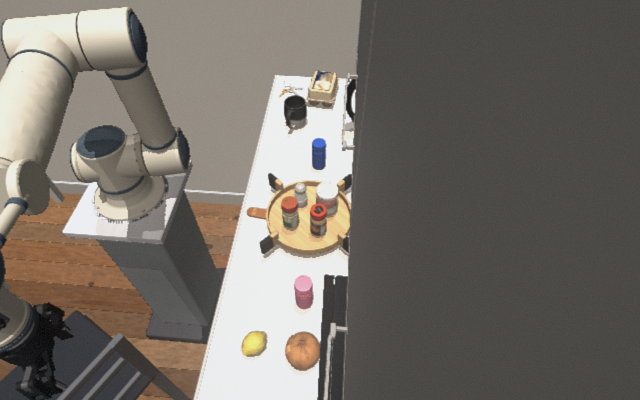

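Top view: the pale, widest lid at (309,181) is the jam jar. It could be confused with the salt shaker (304,209), spice jars (337,187) and (331,215), or the blue (240,196) and pink (403,196) look-alikes. The tongue is at (313,255), with ears near (281,167), (352,162), (285,238) and (360,234).

```bash
cat > h.py <<'E'
import numpy as np,cv2
def cloud(c):
    z=c["z_map"];v,u=np.mgrid[:400,:640]
    P=np.stack([(u-c["cx"])/c["fx"]*z,(v-c["cy"])/c["fy"]*z,z],-1)
    E=c["extrinsics"]; return (P-E[:3,3])@E[:3,:3]
def ray(c,u,v,h):
    E=c["extrinsics"];o=-E[:3,:3].T@E[:3,3]
    d=E[:3,:3].T@np.array([(u-c["cx"])/c["fx"],(v-c["cy"])/c["fy"],1]);return o+d*(h-o[2])/d[2]
def measure(c,cen=None):
    "axis centre, tongue bearing, ear bearings, jam bearing (deg, world, about the axis)"
    W=cloud(c);f=c["frame"];hsv=cv2.cvtColor(f,cv2.COLOR_BGR2HSV);H,S,V=[hsv[...,i].astype(int) for i in range(3)]
    ok=c["z_map"]>0; out={}
    near=ok&(abs(W[...,0]-.55)<.25)&(abs(W[...,1]+.05)<.25)
    if cen is None:
        m=near&(W[...,2]>.02)&(W[...,2]<.06)&(H>10)&(H<30)&(S>50)&(V>120)
        m=cv2.morphologyEx(m.astype(np.uint8),cv2.MORPH_OPEN,np.ones((3,3)))
        p=max(cv2.findContours(m,0,2)[0],key=cv2.contourArea)
        h=cv2.convexHull(p)[:,0]
        # rim outline cast onto the wall's top plane, circle fit
        q=np.array([ray(c,a,b,.05)[:2] for a,b in h]);A=np.c_[2*q,np.ones(len(q))]
        s=np.linalg.lstsq(A,(q**2).sum(1),rcond=None)[0];cen=s[:2];out["rimR"]=np.sqrt(s[2]+cen@cen)
    out["cen"]=cen
    D=W[...,:2]-cen;r=np.hypot(D[...,0],D[...,1]);a=np.degrees(np.arctan2(D[...,1],D[...,0]))
    m=(near&(r>.13)&(r<.185)&(W[...,2]>.055)&(W[...,2]<.095)&(V<110)&(S<110)).astype(np.uint8)
    n,l,st,_=cv2.connectedComponentsWithStats(m)
    e=[]
    for i in range(1,n):
        if st[i,4]>15:
            p=W[l==i];k=p[:,:2].mean(0)-cen;e.append([np.degrees(np.arctan2(k[1],k[0])),np.hypot(*k),p[:,2].max(),st[i,4]])
    out["ears"]=np.array(e)
    m=near&(r<.12)&(W[...,2]>.085)&(W[...,2]<.103)&(S<50)&(V>120)
    m=cv2.morphologyEx(m.astype(np.uint8),cv2.MORPH_OPEN,np.ones((3,3)))
    p=max(cv2.findContours(m,0,2)[0],key=cv2.contourArea)
    (u,v),R=cv2.minEnclosingCircle(p);j=ray(c,u,v,.121)[:2]-cen
    out["jam"]=[u,v,R,2*R*.94/c["fx"],np.degrees(np.arctan2(j[1],j[0])),np.hypot(*j)]
    m=near&(W[...,2]<.02)&(r>.14)&(r<.2)&(H<20)&(S>110)
    k=np.argwhere(m)
    if len(k):
        q=np.array([ray(c,b,a_,.008)[:2] for a_,b in k])-cen;t=q.mean(0);out["tongue"]=[np.degrees(np.arctan2(t[1],t[0])),len(k),np.hypot(*q.T).max()]
    return out
E
python3 - <<'E'
import numpy as np,cv2
from h import *
np.set_printoptions(precision=4,suppress=True)
c=dict(np.load("top0.npz"))
m=measure(c)
for k,v in m.items(): print(k,v)
W=cloud(c)
for u,v in [(309,181),(304,209),(337,187),(331,215),(240,196),(403,196),(281,167),(352,162),(313,255),(300,133),(300,110),(230,110),(220,150),(317,165),(90,200)]: print(u,v,W[v,u],c["z_map"][v,u])
f=c["frame"][140:280,220:420];cv2.imwrite("pics/crop0.png",cv2.resize(f,None,fx=4,fy=4,interpolation=2))
E
```

```text
Traceback (most recent call last):
  File "h.py", line 33, in measure
    p=max(cv2.findContours(m,0,2)[0],key=cv2.contourArea)
ValueError: max() iterable argument is empty
```

```bash
sed -i 's/W\[...,2\]>.085)&(W\[...,2\]<.103)/W[...,2]>.108)\&(W[...,2]<.132)/' h.py
python3 - <<'E'
import numpy as np,cv2
from h import *
np.set_printoptions(precision=4,suppress=True)
c=dict(np.load("top0.npz"))
f=c["frame"][140:280,220:420];cv2.imwrite("pics/crop0.png",cv2.resize(f,None,fx=4,fy=4,interpolation=2))
W=cloud(c)
for u,v in [(309,181),(304,209),(337,187),(331,215),(240,196),(403,196),(281,167),(352,162),(313,255),(300,133),(300,110),(230,110),(220,150),(317,165),(90,200)]: print(u,v,W[v,u],c["z_map"][v,u])
m=measure(c)
for k,v in m.items(): print(k,v)
E
```

```text
309 181 [ 0.6142 -0.0336  0.1229] 1.0320654
304 209 [ 0.5364 -0.02    0.1181] 1.0246955
337 187 [ 0.5955 -0.1104  0.1332] 1.021221
331 215 [ 0.518  -0.0933  0.1338] 1.0084909
240 196 [0.5737 0.1579 0.1096] 1.0336101
403 196 [ 0.5753 -0.2985  0.1085] 1.0479697
281 167 [0.6639 0.0472 0.0826] 1.0770719
352 162 [ 0.6809 -0.1596  0.0791] 1.0889529
313 255 [ 0.4124 -0.0467  0.009 ] 1.1144946
300 133 [ 0.7958 -0.0056  0.0004] 1.1796887
300 110 [ 0.6808 -0.0139  0.4575] 0.7108218
230 110 [0.681  0.1197 0.4537] 0.7108141
220 150 [0.7047 0.2174 0.1121] 1.0491881
317 165 [ 0.6853 -0.0587  0.0253] 1.1399056
90 200 [0.5672 0.5882 0.0724] 1.0572188
rimR 0.1200495104292977
cen [ 0.5671 -0.0622]
ears [[ -40.7857    0.1621    0.082    55.    ]
 [  47.5422    0.1595    0.0826   60.    ]
 [-129.6165    0.1553    0.082    63.    ]
 [ 138.6259    0.1531    0.0814   65.    ]]
jam [309.12542724609375, 179.0583038330078, 11.267094612121582, np.float64(0.0569365951419212), np.float64(28.039595919273133), np.float64(0.060024911685162594)]
tongue [np.float64(173.62119031550216), 96, np.float64(0.18301650903797784)]
```

View pics/crop0.png

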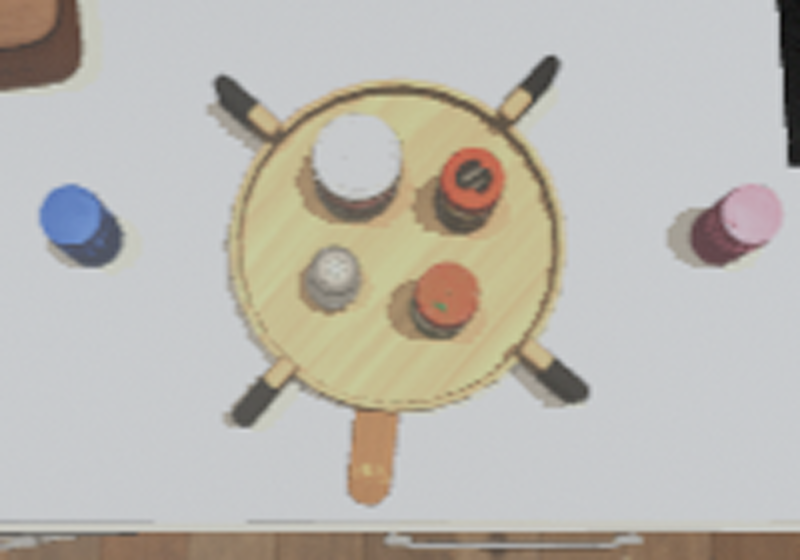

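The crop confirms the jam jar: widest white lid at crop (357,157), red contents below. Next I'll refine the axis from opposite ear tops and check the arc's reachability.

```bash
cat >> h.py <<'E'
def earcentre(c,cen):
    "ear axis lines and their crossing, from pixels of the dark ears cast on plane z=.078 (upper face points only)"
    W=cloud(c);f=c["frame"];hsv=cv2.cvtColor(f,cv2.COLOR_BGR2HSV);V=hsv[...,2];S=hsv[...,1]
    r=np.hypot(W[...,0]-cen[0],W[...,1]-cen[1])
    m=((c["z_map"]>0)&(r>.12)&(r<.19)&(W[...,2]>.072)&(W[...,2]<.095)&(V<110)&(S<110)).astype(np.uint8)
    n,l,st,_=cv2.connectedComponentsWithStats(m);E=[]
    for i in range(1,n):
        if st[i,4]>12:
            q=np.array([ray(c,u,v,.078)[:2] for v,u in np.argwhere(l==i)]);k=q.mean(0)
            d=np.linalg.svd(q-k)[2][0];E.append((k,d,len(q)))
    return E
E
python3 - <<'E'
import numpy as np,cv2
from h import *
from bench import arm
np.set_printoptions(precision=4,suppress=True)
c=dict(np.load("top0.npz"));cen=np.array([.571,-.0635])
E=earcentre(c,cen)
for k,d,n in E: print(k,n,np.hypot(*(k-cen)),np.degrees(np.arctan2(*(k-cen)[::-1])),np.degrees(np.arctan2(d[1],d[0])))
print("mid",np.mean([k for k,_,_ in E],0))
for R in(.112,): pass
# tongue line
hsv=cv2.cvtColor(c["frame"],cv2.COLOR_BGR2HSV);W=cloud(c)
m=(hsv[...,0]<20)&(hsv[...,1]>110)&(abs(W[...,1]+.05)<.06)&(W[...,0]<.45)&(W[...,0]>.36)&(W[...,2]<.025)
q=np.array([ray(c,u,v,.008)[:2] for v,u in np.argwhere(m)]);k=q.mean(0);d=np.linalg.svd(q-k)[2][0]
print("tongue",k,np.degrees(np.arctan2(d[1],d[0])),"y at cen x",k[1]+d[1]/d[0]*(cen[0]-k[0]),"xmin",q[:,0].min(),"w",np.ptp((q-k)@[-d[1],d[0]]))
for b in range(120,250,15):
    a=np.radians(b);p=[cen[0]+.16*np.cos(a),cen[1]+.16*np.sin(a),.069];print(b,np.round(p,3),arm.ik(p,[180,0,b-90]))
E
```

```text
[ 0.6912 -0.1684] 50 0.1594958075651985 -41.10521334329876 140.96662988470436
[0.6765 0.0559] 49 0.15930823491351595 48.54560509017516 -133.44544629559843
[ 0.4684 -0.1829] 52 0.1574699972621591 -130.66624493604894 -131.70321665542886
[0.4526 0.0387] 60 0.15643042723804815 139.21286172393923 137.239947024788
mid [ 0.5721 -0.0642]
tongue [ 0.421  -0.0457] 173.909672479155 y at cen x -0.06166709501092379 xmin 0.3857385160292263 w 0.028628128220428484
120 [0.491 0.075 0.069] [  4.767   -8.4868 102.424   -0.      86.0628  64.767 ]
135 [0.458 0.05  0.069] [  1.9536 -14.4662 107.6     -0.      86.8662  46.9536]
150 [0.432 0.016 0.069] [ -2.3211 -19.2699 111.4654  -0.      87.8045  27.6789]
165 [ 0.416 -0.022  0.069] [ -7.7125 -22.0809 113.6102  -0.      88.4706   7.2875]
180 [ 0.411 -0.063  0.069] [-13.4723 -22.2915 113.7675   0.      88.524  -13.4723]
195 [ 0.416 -0.105  0.069] [-18.6803 -19.8519 111.9165   0.      87.9354 -33.6803]
210 [ 0.432 -0.144  0.069] [-22.6375 -15.3024 108.2913   0.      87.0111 -52.6375]
225 [ 0.458 -0.177  0.069] [-25.0686  -9.4527 103.288    0.      86.1647 -70.0686]
240 [ 0.491 -0.202  0.069] [-26.0404  -3.0433  97.3507   0.      85.6925 -86.0404]
```

```bash
cat >> h.py <<'E'
CEN=np.array([.572,-.064]);ZP=.069
def pose(b,r=.16,z=ZP):
    a=np.radians(b);return [CEN[0]+r*np.cos(a),CEN[1]+r*np.sin(a),z],[180,0,b-90]
def descend(arm,b,zt=.2):
    p,o=pose(b,z=zt);arm.move_to(p,o);arm.servo_line(pose(b)[0],vel=.15)
def push(arm,b0,b1,step=4,vel=.09,lim=9):
    """push round to b1 in chords, stop at once if the tangential force climbs; returns bearing reached, blocked?"""
    F0=np.array(arm.read_force());log=[];n=max(1,int(np.ceil(abs(b1-b0)/step)));hot=0
    for b in np.linspace(b0,b1,n+1)[1:]:
        p,o=pose(b);arm.servo_line(p,vel=vel,orientation=o)
        F=np.array(arm.read_force())-F0;a=np.radians(b)
        ft=abs(-F[0]*np.sin(a)+F[1]*np.cos(a));log.append((round(b),round(ft,1)))
        if ft>lim: 
            print(log);return b,True
    print(log);return b,False
def leave(arm,b,back,zt=.2):
    "ease off the ear by back degrees, then lift"
    p,o=pose(b+back);arm.servo_line(p,vel=.06,orientation=o);arm.servo_line(pose(b+back,z=zt)[0],vel=.25)
E
python3 - <<'E'
from h import *
from bench import arm
arm.gripper_to(0.0);print(arm.read_clock())
descend(arm,120);print(arm.read_clock(),arm.read_force(),arm.read_tcp_pos())
b,blk=push(arm,120,217)
leave(arm,b,-5);print(b,blk,arm.read_clock())
E
```

```text
0.8667
4.425 [0.81178629 1.08590294 1.35152844] [0.4926481  0.07457232 0.07012907]
[(124, np.float64(2.1)), (128, np.float64(1.7)), (132, np.float64(0.9)), (136, np.float64(0.8)), (139, np.float64(0.4)), (143, np.float64(0.5)), (147, np.float64(1.8)), (151, np.float64(0.1)), (155, np.float64(0.4)), (159, np.float64(0.6)), (163, np.float64(0.2)), (167, np.float64(0.2)), (170, np.float64(0.5)), (174, np.float64(0.4)), (178, np.float64(0.3)), (182, np.float64(0.1)), (186, np.float64(0.5)), (190, np.float64(0.5)), (194, np.float64(0.4)), (198, np.float64(0.2)), (201, np.float64(0.2)), (205, np.float64(0.8)), (209, np.float64(1.0)), (213, np.float64(0.3)), (217, np.float64(0.9))]
217.0 False 12.15
```

```bash
cat > look.py <<'E'
import sys
from h import *
from bench import arm
np.set_printoptions(precision=4,suppress=True)
arm.servo_line([.36,-.30,.25],vel=.3)
c=arm.read_camera("top");np.savez(sys.argv[1]+".npz",**c)
cv2.imwrite(f"pics/{sys.argv[1]}.png",cv2.resize(c["frame"][140:280,220:420],None,fx=4,fy=4,interpolation=2))
print(arm.read_clock())
for k,d,n in earcentre(c,CEN): print("ear",k,n,np.degrees(np.arctan2(*(k-CEN)[::-1])))
m=measure(c,CEN);print(m["jam"],m.get("tongue"))
E
python3 look.py a1
```

```text
12.9417
ear [0.6881 0.0439] 50 42.89910925039164
ear [ 0.6798 -0.1802] 49 -47.15114406476807
ear [0.4636 0.0508] 62 133.37393524148627
ear [ 0.4564 -0.1714] 53 -137.08399395594782
[301.4285583496094, 205.5, 11.4520902633667, 0.057871443286945864, np.float64(117.20486125382722), np.float64(0.05746316106037184)] [np.float64(173.0153479596018), 116, np.float64(0.18808641014924854)]
```

View pics/a1.png

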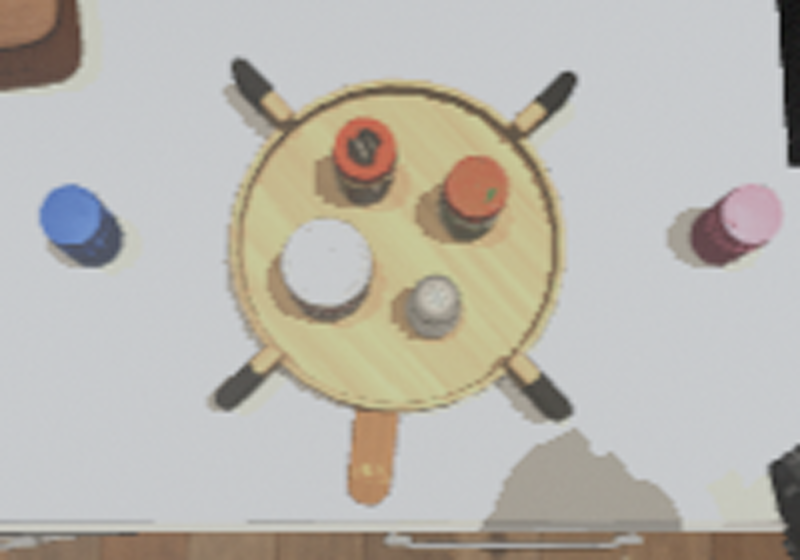

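The tray turned about 83°. The jam jar (crop 327,262) is now at bearing 117° and the tongue at 173.3°, so I push the next ear another 56°.

```bash
python3 - <<'E'
from h import *
from bench import arm
descend(arm,116)
b,blk=push(arm,116,183.5)
leave(arm,b,-6);print(b,blk,arm.read_clock())
E
python3 look.py a2
```

```text
[(120, np.float64(0.7)), (124, np.float64(0.6)), (128, np.float64(0.3)), (132, np.float64(1.0)), (136, np.float64(1.5)), (140, np.float64(2.1)), (144, np.float64(1.7)), (148, np.float64(1.4)), (152, np.float64(1.8)), (156, np.float64(2.1)), (160, np.float64(1.6)), (164, np.float64(1.5)), (168, np.float64(1.1)), (172, np.float64(1.6)), (176, np.float64(2.4)), (180, np.float64(2.4)), (184, np.float64(2.6))]
183.5 False 21.9083
22.95
ear [ 0.7284 -0.0371] 46 9.75301119866979
ear [ 0.598  -0.2201] 55 -80.53101179856944
ear [0.545  0.0909] 58 99.89979303463274
ear [ 0.4171 -0.0903] 52 -170.3506068650868
[317.6764831542969, 216.91175842285156, 11.432525634765625, 0.057772576331789297, np.float64(173.60888082260556), np.float64(0.05813133892405437)] [np.float64(173.23927867152904), 110, np.float64(0.18808641014924854)]
```

View pics/a2.png

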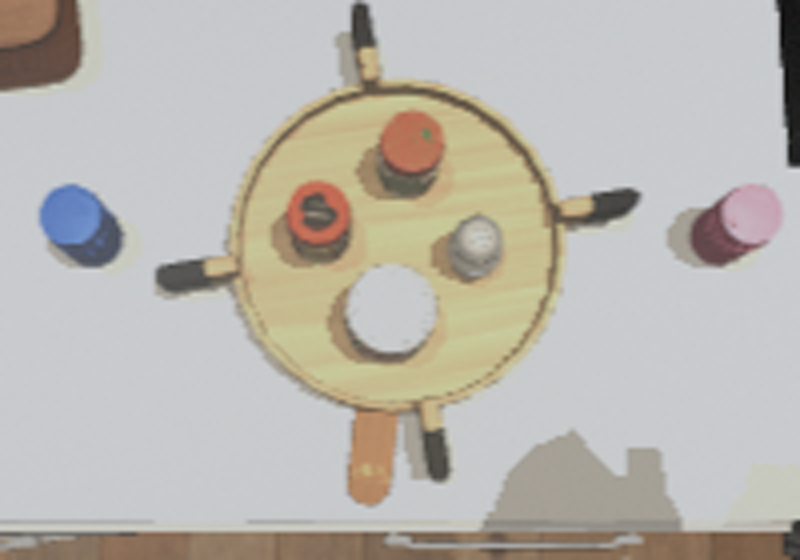

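```bash
python3 -c "
from bench import arm
arm.wait(.5);print(arm.read_clock(),arm.job_done())"
```

```text
the job is handed in; nothing more can be done
23.45 None
```

The jam jar now stands at the front of the tray, at a measured bearing of 173.6° against the tongue's 173.3°. No stop was reached, all four jars are standing, only the ears were pushed, and I handed the job in at 23.5 s with the arm clear.

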